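# Load the viewing frame and hold it upright

## Robot

A 6-joint arm with a two-finger parallel gripper is mounted at the origin on a cart in front of the work surface, level with it; the furniture and walls round the work are solid. World frame = base frame: x ahead of the robot, y to its left, z up, the work surface at z = 0. Lengths are in m, angles in rad, forces in N, time in s.
With the tool pointing down it reaches from about 0.4 to 0.925 m from the base axis. Payload 12.5 kg.
Tool frame: the origin (TCP) lies on the mounting face of the last link; the fingertips stand 190 mm ahead of it and the grasp point (between the pads) lies 171 mm ahead of it (ctrl.tip_reach is the distance from the TCP to the fingertips, in m); z points along the fingers, y is the line along which they close (so a half turn about z gives the same grasp; the last joint's range is limited). The gripper opens to 95 mm and grips with 3 to 60 N. Pads are 20 mm wide; open, the fingers measure 119 mm over their backs; the gripper's body (75 mm by 180 mm) begins 59 mm behind the grasp point.
Start: joints at [-1.268, 0.491, 1.559, -0, 1.092, -0.106], TCP at [0.248, -0.573, 0.405] pointing down, gripper open.
Joint ranges: [-3.1, 3.1], [-0.84, 2.19], [0.05, 2.79], [-1.13, 4.28], [0.06, 2.93], [-2.69, 2.69]. Speed limits (rad/s): [2.22, 2.22, 2.79, 3.14, 3.14, 3.14].

## Interface

Orientations are given as a 3x3 rotation matrix whose columns are the frame's x, y, z axes.
In Python, from workcell import ctrl, inverse_kinematics, state, snapshot, job_done, outline_of, place_of gives the robot as it stands. Calls block until the motion is done:
- ctrl.move_ptp(position, orientation): joint-space move of the TCP to a pose.
- ctrl.line_to(position, rot=None, v=0.15, max_force=None): straight line of the TCP; rot=None keeps the orientation; v is the mean speed in m/s. With max_force (N) it stops when the force on the tool has changed by that much, and returns True; else False.
- ctrl.movej(angles): joint-space move.
- ctrl.move_gripper(opening, grip_force=None): finger opening in m; grip_force is the grip in N (None keeps the last); returns when the fingers have stopped.
- ctrl.wait(seconds).
- inverse_kinematics(position, orientation): joint angles nearest the present ones, or None.
- state(): the state.
- snapshot(name): name is "scene" or "top"; returns a dict with "image" (384x512x3 uint8, blue, green, red), "intrinsics" (3x3 intrinsics, pixels), "world_from_camera" (4x4, takes a point from camera to world coordinates). Camera axes: x right, y down, z forward; pixel columns grow to the right and rows downward; lengths in m; the calibration is good to about 2 mm. A picture is of the moment at which its call begins. There is no depth.
A pose or a line that the arm cannot do raises ctrl.Unreachable and nothing moves.
- job_done(): hands the job in; it is judged then, once.
Trained networks look in the newest picture that a camera, given by its name, has taken for a name from the list of things; names that differ only in an ending like _2 or _b are one class to them, and where a whole thing is asked for, a point or a joint stands for the part that bears it (a point fixed in the world has none). Each returns a list of dicts, best first, with "p" (0 to 1); they miss things now and then, are a little off and sometimes report something else, mostly with a low value. They report only what shows in the picture. A call takes as long as a camera call. They do not tell look-alikes from the thing itself.
- outline_of(camera, query): "mask" (384x512 bool, what is visible of it) and "xy" ([column, row] as shares, 0 to 1, of the picture: columns of its width, rows of its height, amid what is visible of it).
- place_of(camera, query): "xy" ([column, row] as shares, 0 to 1, of the picture: columns of its width, rows of its height: a listed point, or the origin of a listed thing).
The state is a dict: "clock": time; "q": joint angles; "joint_velocities": joint speeds; "effort": joint torques, N m; "tcp_pos": TCP position; "ee_rot": TCP orientation; "contact_force": force on the tool from outside, world axes, zero at the start; "torque": the same for the moment, N m; "width": finger opening in m; "finger_force": force on a finger pad.
Only numpy, scipy, OpenCV 4.12 (cv2) and the standard library are available. Lean on these libraries where they do the work, as an engineer would, in place of code of your own. Each camera call takes 0.05 s, during which the arm holds its last target. There are 200 camera calls.

## Task

Load the amber glass tile for inspection: lay it flat and square in the pocket on the back of the viewing frame, which lies face down. Then swing the frame's wire stand right over until it snaps open against its stop, so that its red tabs lock the tile in. Last, stand the frame up on its rubber-footed bottom edge and its stand, and finish while still gripping it firmly by the middle of its top tube, so that it cannot tip while I look through the glass; leave the bottle, the black pad and the marker alone.

Things in the scene. Friction and masses are not known exactly. Their poses are not given: they have to be found in the camera images.
- tile_center (a point): centre (half-way up) of the loose amber glass tile, 60 (x) x 80 (y) x 20 (z) mm, 240 g, lying flat; grasp it across its 60 mm side. Axes are the tile's own; turned by half a turn it fits as well.
- viewing_frame: aluminium frame, loose, 0.6 kg, 128 mm wide (146 with its spring strut), lying face down on the bench; origin in the middle of its bottom edge, on the face. x runs from the bottom edge to the top tube (at the start towards the robot), y across, z out of the back (up at the start). Two rubber feet on the bottom edge reach to x = -3 mm, z = 1 to 15 mm; it stands on them when upright.
- pocket (a point): centre of the pocket's floor (x = 45.5, z = 6 mm of the frame); the middle of the tile's underside belongs here, tile axes along the frame's. Pocket 63 (x) x 83 (y) mm, 1.5 mm spare round the tile; walls 10 mm high, so the seated tile stands out 10 mm. Thumb notches 44 mm wide, down to the floor, in the middle of both 83 mm walls let fingers that hold the tile across its 60 mm go down.
- top_tube (a point): middle of the frame's top tube, a round steel bar, 14 mm in diameter, along the frame's y, at x = 134, z = 18 mm of the frame; free over 90 mm of its length, 40 mm of open space on the pocket side. Held in the fingers it can turn about its axis. Frame upright: about 136 mm above the bench.
- bottom_edge (a point): middle of the underside of the frame's bottom edge, between the rubber feet (x = -3, z = 8 mm of the frame)
- stand_pivot (a point): middle of the line through the stand's two pivots, along the frame's y, at x = 86, z = 29.5 mm of the frame
- stand (a joint): angle of the wire stand: 0 folded (along the frame, pointing past the top tube); grows as it swings up off the back and over towards the bottom edge; 2.618 rad open, against its stop. An over-centre spring (with its weight at most 0.13 N m) presses it to 0 below 1.2 rad and to the stop beyond 1.6. Two red tabs at its pivots then lie just over the tile.
- stand_bar (a point): middle of the stand's cross bar, a rubber sleeve of 11 mm diameter, 68 mm long, along the frame's y, 90 mm from the pivot line; folded, it lies 30 mm above the bench with 30 mm of space between it and the top tube. With the stand open and the frame upright it is the rear foot, on the bench, and the frame leans back about 6 degrees.
- oil_bottle: bystander: small bottle with a yellow cap, 44 mm across, 122 mm tall, origin at its underside
- pad_black: bystander: black hand pad, 57 x 92 x 22 mm, lying flat, origin at its underside
- marker_black: bystander: marker pen, 135 mm long, 17 mm thick, lying; origin at its underside
Mind the look-alikes: they are no part of the job. Of the things that look like the part that bears tile_center, the smallest one is meant.

How it is judged:
By the outcome, as a careful person would: the job done as asked, in the order asked, and still so for the second after the job is handed in, while the arm keeps its last pose, push and grip.
It also fails if it takes over 64 s, if anything falls off the work surface, if the arm or the gripper's body presses on something with over 40 N, if the wrist force passes 120 N, or if a joint passes its speed limit or range.

## Working session

There is one attempt and no reset: what is moved stays moved. The work goes in short steps, each a Python script; the robot and the scene stay as the last script left them, time stands still between calls to the robot, and variables do not carry over. Pictures are saved under pics/ and viewed, at most 11 in all, crops included, and the job is handed in when it is done.

```bash
ls; mkdir -p pics
python3 - <<'E'
from workcell import *
import cv2,numpy as np
ims=[]
for c in("top","scene"):
    s=snapshot(c); cv2.imwrite(f"pics/{c}0.png",s["image"]); print(c,s["intrinsics"].tolist(),np.round(s["world_from_camera"],4).tolist())
    for q in["tile_center","pocket","top_tube","bottom_edge","stand_pivot","stand_bar","viewing_frame","oil_bottle","pad_black","marker_black"]:
        print(q,[(np.round(np.array(d["xy"])*[512,384],1).tolist(),round(d["p"],2)) for d in place_of(c,q)])
    print("outl",[(np.round(np.array(d["xy"])*[512,384],1).tolist(),round(d["p"],2),int(d["mask"].sum())) for d in outline_of(c,"tile_center")])
    ims.append(s["image"])
cv2.imwrite("pics/both.png",cv2.resize(np.vstack(ims),None,fx=.78,fy=.78) if 0 else np.vstack(ims)[:, :])
print(state()["clock"])
E
```

```text
pics
top [[421.30306104709746, 0.0, 248.88196771045338], [0.0, 421.30306104709746, 193.20659391835665], [0.0, 0.0, 1.0]] [[0.0071, -0.9762, 0.2167, 0.3083], [-1.0, -0.0079, -0.0027, 0.0063], [0.0043, -0.2167, -0.9762, 1.0194], [0.0, 0.0, 0.0, 1.0]]
tile_center [([255.8, 268.2], 0.91), ([350.3, 216.7], 0.78), ([344.4, 273.7], 0.73), ([136.6, 222.6], 0.72)]
pocket [([240.5, 170.7], 0.79)]
top_tube [([243.9, 204.0], 0.81)]
bottom_edge [([238.8, 153.2], 0.98), ([339.9, 148.9], 0.16)]
stand_pivot [([245.5, 182.9], 0.58)]
stand_bar [([247.5, 220.1], 0.95)]
viewing_frame [([237.4, 155.6], 0.58)]
oil_bottle [([149.9, 140.0], 0.58)]
pad_black [([341.2, 149.9], 0.86), ([238.3, 167.5], 0.61)]
marker_black [([135.8, 224.9], 0.75)]
outl [([349.0, 216.1], 0.97, 801), ([250.4, 272.8], 0.85, 1513), ([343.2, 271.3], 0.58, 1342), ([136.3, 222.6], 0.55, 348)]
scene [[383.7403918458923, 0.0, 261.03813380653423], [0.0, 383.7403918458923, 191.161684732626], [0.0, 0.0, 1.0]] [[0.7816, -0.3038, 0.5448, -0.0011], [-0.6236, -0.3572, 0.6954, -0.6236], [-0.0167, -0.8832, -0.4686, 0.4757], [0.0, 0.0, 0.0, 1.0]]
tile_center [([272.3, 282.3], 0.95), ([217.0, 228.4], 0.66), ([337.6, 260.1], 0.65)]
pocket [([287.4, 190.8], 0.91)]
top_tube [([266.2, 201.3], 0.97)]
bottom_edge [([295.4, 186.3], 0.86), ([267.7, 200.6], 0.35)]
stand_pivot [([273.6, 188.4], 0.57)]
stand_bar [([251.6, 205.1], 0.68)]
viewing_frame [([301.2, 187.1], 0.94), ([249.8, 203.8], 0.31)]
oil_bottle [([257.9, 157.8], 0.89)]
pad_black [([384.5, 226.9], 0.53)]
marker_black [([192.1, 178.3], 0.7), ([337.9, 258.7], 0.4)]
outl [([336.9, 258.4], 0.68, 1174), ([276.0, 283.1], 0.68, 2362), ([215.8, 227.2], 0.68, 1428)]
1.2
```

View pics/top0.png

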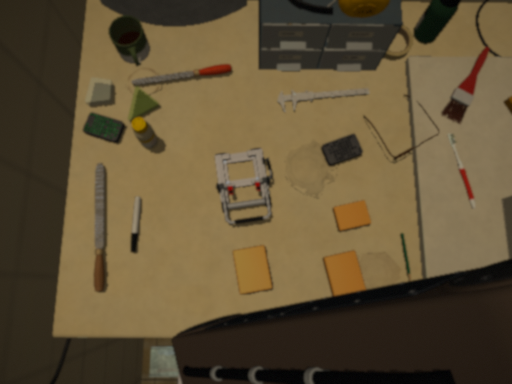

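View pics/scene0.png

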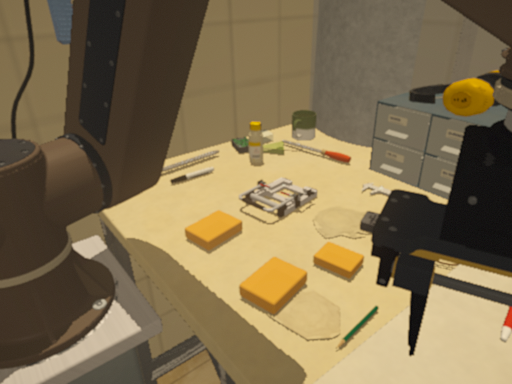

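Top view: three amber tiles lie at (350,216), (252,270) and (345,272). The one at (350,216) is clearly the smallest (801 px against 1513 and 1342), so it fits. The frame spans (239,153) to (244,220), the pad is at (341,150), the bottle at (150,140) and the marker at (136,224). The scene view agrees: the small tile is at (338,259). Next I'll fit the poses and confirm in an enlarged crop.

```bash
cat > h.py <<'E'
from workcell import *
import cv2,numpy as np
from scipy.optimize import least_squares
S=np.array([512,384])
def ray(s,px,z):
    K,T=s["intrinsics"],s["world_from_camera"]
    d=T[:3,:3]@np.linalg.solve(K,[px[0],px[1],1.]); o=T[:3,3]
    return o+d*(z-o[2])/d[2]
def proj(s,P):
    T=s["world_from_camera"]; c=(np.atleast_2d(P)-T[:3,3])@T[:3,:3]
    u=c@s["intrinsics"].T; return u[:,:2]/u[:,2:]
def Rz(a): c,s=np.cos(a),np.sin(a); return np.array([[c,-s,0],[s,c,0],[0,0,1.]])
def best(c,q):
    return [(np.array(d["xy"])*S,d["p"]) for d in place_of(c,q)]
def amber(s,z,near):
    """min-area rect of amber blob nearest pixel `near`, mapped to height z"""
    hsv=cv2.cvtColor(s["image"],cv2.COLOR_BGR2HSV)
    m=cv2.inRange(hsv,(8,130,90),(25,255,255))
    n,l,st,ce=cv2.connectedComponentsWithStats(m)
    k=1+np.argmin(np.linalg.norm(ce[1:]-near,axis=1))
    cs,_=cv2.findContours((l==k).astype(np.uint8),cv2.RETR_EXTERNAL,cv2.CHAIN_APPROX_NONE)
    c=max(cs,key=cv2.contourArea)[:,0]
    return np.array([ray(s,p,z)[:2] for p in c]),st[k]
E
cat > m.py <<'E'
from h import *
pts={"pocket":(.0455,0,.006),"top_tube":(.134,0,.018),"bottom_edge":(-.003,0,.008),"stand_pivot":(.086,0,.0295),"stand_bar":(.176,0,.0295),"viewing_frame":(0,0,0)}
obs=[];ss={}
for c in("top","scene"):
    s=ss[c]=snapshot(c)
    for q,p in pts.items():
        b=best(c,q)
        if b: obs.append((c,q,p,b[0][0],b[0][1]))
def F(v):
    R=Rz(v[2]); return np.concatenate([(proj(ss[c],R@np.array(p)+[v[0],v[1],0.])[0]-u)*w for c,q,p,u,w in obs])
r=least_squares(F,[.6,0.,np.pi],loss="soft_l1",f_scale=1.5)
print("frame",r.x)
for c,q,p,u,w in obs: print(c,q,np.round(proj(ss[c],Rz(r.x[2])@np.array(p)+[r.x[0],r.x[1],0.])[0]-u,1))
s=ss["top"]
for near in((350,216),(252,270),(345,272)):
    w,st=amber(s,.02,near); rc=cv2.minAreaRect((w*1000).astype(np.float32)); print("tile",near,rc,st[:5])
w,_=amber(s,.02,(350,216)); rc=cv2.minAreaRect((w*1000).astype(np.float32))
im=cv2.resize(s["image"][130:330,190:400],None,fx=3,fy=3,interpolation=cv2.INTER_CUBIC)
im=cv2.convertScaleAbs(im,alpha=1.5)
def dr(P,col):
    u=(proj(s,P)-[190,130]+.5)*3; cv2.polylines(im,[u.astype(np.int32)],True,col,1)
dr(np.c_[cv2.boxPoints(rc)/1000,np.full(4,.02)],(255,0,0))
def fr(P): return np.array(P)@Rz(r.x[2]).T+[r.x[0],r.x[1],0]
dr(fr([(.0455+a*.0315,b*.0415,.016) for a,b in((1,1),(1,-1),(-1,-1),(-1,1))]),(0,255,0))
dr(fr([(.134,-.045,.018),(.134,.045,.018)]),(0,0,255)); dr(fr([(.176,-.034,.0295),(.176,.034,.0295)]),(255,0,255))
cv2.imwrite("pics/m1.png",im[:600])
E
python3 m.py
```

```text
frame [0.63642849 0.03239297 3.3126122 ]
top pocket [ 2.2 -2.2]
top top_tube [-0.1  0.8]
top bottom_edge [-1.4 -1.4]
top stand_pivot [ 1.6 -1.2]
top stand_bar [ 0.4 -1.6]
top viewing_frame [1.2 0.3]
scene pocket [0.2 2.5]
scene top_tube [ 0.2 -0.7]
scene bottom_edge [-0.8  2.1]
scene stand_pivot [-0.9 -3.7]
scene stand_bar [-2.4  0.6]
scene viewing_frame [-2.4 -0.3]
tile (350, 216) ((478.4070129394531, -243.75550842285156), (64.65133666992188, 85.53983306884766), 13.598878860473633) [332 199  40  33 925]
tile (252, 270) ((348.9510498046875, -5.157360076904297), (107.60582733154297, 81.5201187133789), 10.7417573928833) [ 232  244   41   51 1610]
tile (345, 272) ((342.5290222167969, -219.06884765625), (95.17634582519531, 84.66853332519531), 12.742232322692871) [ 322  250   45   46 1463]
```

View pics/m1.png

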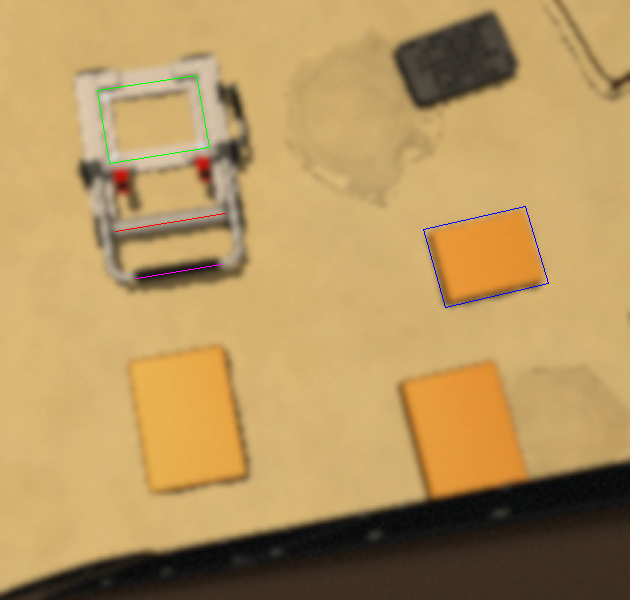

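The crop confirms it. The small tile's outline, (424,230) to (548,283) in the crop, measures about 60x80, and the other two are clearly larger. The frame overlay fits to a few mm. I'll square up on the tube by grasping it, then find y by touch on the frame and the tile.

```bash
cat >> h.py <<'E'
def Rd(yaw):
    """tool down, closing axis y along world yaw (mod pi), choice nearest present joints"""
    y=np.array([np.cos(yaw),np.sin(yaw),0]); z=np.array([0,0,-1.])
    return np.c_[np.cross(y,z),y,z]
def pickR(p,yaw):
    c=[]
    for a in(yaw,yaw+np.pi):
        q=inverse_kinematics(np.array(p)+[0,0,.171],Rd(a))
        if q is not None: c.append((abs(np.array(q)[5]),a))
    return min(c)[1]
def g(p): return np.array(p)+[0,0,.171]     # grasp point -> tcp, tool down
def gp(): 
    s=state(); return np.array(s["tcp_pos"])+.171*np.array(s["ee_rot"])[:,2]
def rep(t=""):
    s=state(); print(t,"t=%.1f"%s["clock"],"gp",np.round(gp(),4),"w %.4f"%s["width"],"F",np.round(s["contact_force"],1),"ff",np.round(s["finger_force"],1))
E
python3 - <<'E'
from h import *
x0,y0,th=.6364,.0324,3.3126
W=lambda x,y,z:Rz(th)@[x,y,z]+[x0,y0,0]
a=pickR(W(.134,0,.022),th); R=Rd(a); print("a",a)
rep("start")
ctrl.move_gripper(.036,8)
ctrl.move_ptp(g(W(.134,0,.08)),R)
ctrl.line_to(g(W(.134,0,.0225)),v=.12); rep("down")
ctrl.move_gripper(.0,8); rep("grasp")
ctrl.move_gripper(.034)
ctrl.line_to(g(W(.134,0,.075)),v=.25)
ctrl.move_gripper(0.0)
ctrl.line_to(g(W(.045,-.09,.075)),v=.3)
ctrl.line_to(g(W(.045,-.09,.030)),v=.2)
h=ctrl.line_to(g(W(.045,-.066,.030)),v=.03,max_force=1.5); rep(f"touch {h}")
p=gp(); print("frame-coord", (Rz(th).T@(p-[x0,y0,0])).round(4))
ctrl.line_to(g(W(.045,-.09,.030)),v=.1);ctrl.line_to(g(W(.045,-.09,.075)),v=.25)
E
```

```text
a 6.454192653589793
start t=1.9 gp [ 0.2485 -0.5735  0.2338] w 0.0949 F [-0.5 -0.3 -0.5] ff 0.0
down t=6.0 gp [0.5045 0.0094 0.0227] w 0.0357 F [-0.1 -0.4 -0.8] ff 0.0
grasp t=6.5 gp [0.5047 0.0096 0.0229] w 0.0135 F [0.1 0.5 5.2] ff 8.0
touch True t=9.8 gp [0.5803 0.0925 0.0299] w 0.0006 F [-1.5 -0.2 -0.5] ff 0.0
frame-coord [ 0.0451 -0.0688  0.0299]
```

Run:
```python
from h import *
x0,y0,th=.6364,.0324,3.3126
W=lambda x,y,z:Rz(th)@[x,y,z]+[x0,y0,0]
fc=lambda:(Rz(th).T@(gp()-[x0,y0,0])).round(4)
s=snapshot("top")
im=s["image"][130:240,200:300]; cv2.imwrite("pics/f2.png",cv2.convertScaleAbs(cv2.resize(im,None,fx=5,fy=5,interpolation=cv2.INTER_CUBIC),alpha=1.5))
ctrl.line_to(g(W(.045,-.082,.027)),v=.25); rep("pre")
ctrl.wait(.1)
h=ctrl.line_to(g(W(.045,-.060,.027)),v=.03,max_force=2.5); rep(f"touch {h}"); print(fc()); ctrl.wait(.1);rep(); print(fc())
s=snapshot("top"); K=s["image"]
ctrl.line_to(g(W(.045,-.085,.027)),v=.25);ctrl.line_to(g(W(.045,-.085,.075)),v=.25);rep()
```

```text
pre t=10.9 gp [0.5772 0.1053 0.0258] w 0.0005 F [-0.  -0.1  0.5] ff 0.0
touch True t=11.5 gp [0.5805 0.0909 0.0271] w 0.0004 F [ 0.7 -0.   1. ] ff 0.0
[ 0.0451 -0.0672  0.0271]
 t=11.6 gp [0.5802 0.0914 0.0268] w 0.0006 F [-0.2 -0.2  0.2] ff 0.0
[ 0.0454 -0.0677  0.0268]
 t=12.2 gp [0.5779 0.1083 0.076 ] w 0.0004 F [-1.1 -0.4 -0.5] ff 0.0
```

View pics/f2.png

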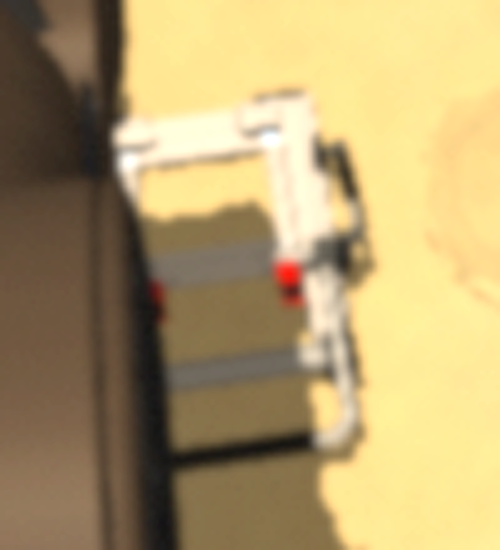

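The picture shows the frame with the arm covering its left side. The touch signal was ambiguous, so I'll clear the arm and measure the frame in a rectified top view.

```bash
cat >> h.py <<'E'
def rect(s,x0,y0,th,z,x=(-.02,.19),y=(-.085,.085),k=3000):
    """top-view warp into frame coords at height z: columns = frame y, rows = frame x, k px/m"""
    c=np.array([(x[0],y[0],z),(x[0],y[1],z),(x[1],y[1],z),(x[1],y[0],z)])@Rz(th).T+[x0,y0,0]
    w,h=int((y[1]-y[0])*k),int((x[1]-x[0])*k)
    H=cv2.getPerspectiveTransform(proj(s,c).astype(np.float32),np.float32([(0,0),(w,0),(w,h),(0,h)]))
    return cv2.warpPerspective(s["image"],H,(w,h),flags=cv2.INTER_CUBIC)
E
python3 - <<'E'
from h import *
x0,y0,th=.6364,.0324,3.3126
ctrl.move_gripper(.085,20)
ta=np.deg2rad(13.6); tp=[.480,-.246,.09]
a=pickR(tp,ta); print(a)
ctrl.move_ptp(g(tp),Rd(a)); rep()
s=snapshot("top"); np.savez("top2.npz",**s)
im=rect(s,x0,y0,th,.016,k=2800)
for v in np.arange(-.08,.081,.01): cv2.line(im,(int((v+.085)*2800),0),(int((v+.085)*2800),4 if round(v*100)%5 else 12),(0,0,255),1)
for v in np.arange(-.02,.19,.01): cv2.line(im,(0,int((v+.02)*2800)),(4 if round(v*100)%5 else 12,int((v+.02)*2800)),(0,0,255),1)
cv2.imwrite("pics/r3.png",cv2.convertScaleAbs(im,alpha=1.5))
hsv=cv2.cvtColor(im,cv2.COLOR_BGR2HSV)
for X in(.02,.03,.045,.06,.07):
    r=hsv[int((X+.017)*2800):int((X+.023)*2800),:,1].mean(0); r=r.astype(float)
    lo=r<(r.min()+np.median(r[:60]))/2
    e=np.flatnonzero(np.diff(lo.astype(int)))/2800-.085
    print(X,e.round(4))
E
```

```text
0.23736477827122882
 t=15.0 gp [ 0.4804 -0.2453  0.09  ] w 0.0852 F [-0.1 -0.1 -0.4] ff 0.0
0.02 [-0.0779 -0.0768 -0.0686 -0.0682 -0.0561 -0.0557 -0.0511 -0.0457 -0.0436
 -0.0407 -0.0389 -0.0386 -0.0379 -0.0357 -0.0346 -0.0339 -0.0332 -0.0289
 -0.0279 -0.0257 -0.0204 -0.02   -0.0182 -0.0175]
0.03 [-0.0571 -0.0318 -0.0314 -0.0307 -0.0257 -0.0254 -0.0239 -0.0196 -0.0193
 -0.0186 -0.0136 -0.01  ]
0.045 [-0.0457 -0.0143 -0.0104 -0.01   -0.0086 -0.0082 -0.0046 -0.0011]
0.06 [-0.0568 -0.055  -0.0525 -0.0521 -0.0514 -0.0443 -0.0439 -0.0436 -0.0432
 -0.0429 -0.0421 -0.0411 -0.0407 -0.0393 -0.0361 -0.035  -0.0346  0.0146
  0.015   0.0211]
0.07 [-0.0389 -0.0354 -0.0261 -0.0257 -0.025  -0.0229 -0.0225 -0.0214 -0.02
 -0.0193 -0.0189  0.0171  0.0186  0.0325]
```

View pics/r3.png

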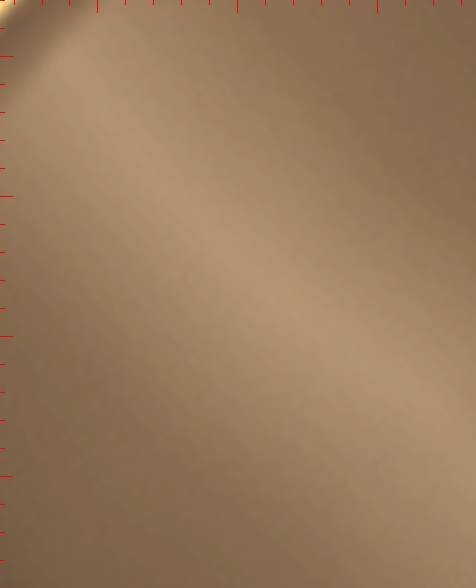

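That view shows only the arm, which covers the frame from here. I'll pick up the tile, then swing clear and look.

Run:
```python
from h import *
x0,y0,th=.6364,.0324,3.3126
tp=np.array([.480,-.246,.0])
ctrl.line_to(g(tp+[0,0,.0225]),v=.15); ctrl.move_gripper(0.0,25); rep("grip")
ctrl.line_to(g(tp+[0,0,.12]),v=.25)
q=np.array(state()["q"]); q[0]-=.62; ctrl.movej(q); rep("away")
s=snapshot("top"); np.savez("top2.npz",**s)
st=state(); np.savez("st2.npz",p=st["tcp_pos"],R=st["ee_rot"])
im=rect(s,x0,y0,th,.016,k=2600)
for v in np.arange(-.08,.081,.01): cv2.line(im,(int((v+.085)*2600),0),(int((v+.085)*2600),4 if round(v*100)%5 else 12),(0,0,255),1)
for v in np.arange(-.02,.19,.01): cv2.line(im,(0,int((v+.02)*2600)),(4 if round(v*100)%5 else 12,int((v+.02)*2600)),(0,0,255),1)
im=cv2.convertScaleAbs(im,alpha=1.5)
o=cv2.resize(s["image"],None,fx=.75,fy=.75)[:, 20:]
o=cv2.convertScaleAbs(o,alpha=1.5); c=np.zeros((546,o.shape[1]+im.shape[1],3),np.uint8)[:600]
c[:im.shape[0],:im.shape[1]]=im; c[:o.shape[0],im.shape[1]:]=o
print(c.shape); cv2.imwrite("pics/r4.png",c[:,:800])
```

```text
grip t=16.2 gp [ 0.4801 -0.2461  0.0229] w 0.0597 F [-0.8  0.8  6. ] ff 25.0
away t=18.0 gp [ 0.2483 -0.4781  0.1189] w 0.0596 F [ 0.1  0.1 -1.6] ff 25.0
(546, 806, 3)
```

View pics/r4.png

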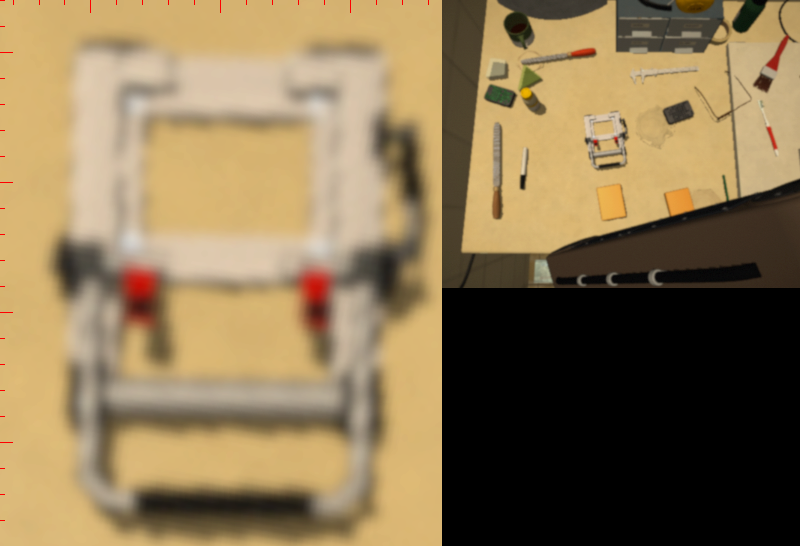

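The rectified view, cols 0–440, shows the frame well aligned. Window centre is at col 228 and row 176, giving about +2.5 mm in y with x as expected. Yaw is good. The tile is in the hand (width 59.6 mm). Now I'll insert it, with a small force-guarded search in y.

```bash
cat > fr.py <<'E'
from h import *
th=3.309; x0,y0=(np.array([.6364,.0324])+.0023*np.array([-np.sin(th),np.cos(th)]))
W=lambda x,y,z:Rz(th)@[x,y,z]+[x0,y0,0]
E
python3 - <<'E'
from fr import *
a=pickR(W(.0455,0,.07),th); R=Rd(a); print(a)
ctrl.move_ptp(g(W(.0455,0,.07)),R); rep("hover")
ok=False
for dy,dx in((0,0),(.002,0),(-.002,0),(.004,0),(-.004,0),(0,.002),(0,-.002)):
    ctrl.line_to(g(W(.0455+dx,dy,.043)),v=.15); 
    ctrl.line_to(g(W(.0455+dx,dy,.0285)),v=.05,max_force=7); rep(f"{dx,dy}")
    if gp()[2]<.0325: ok=True;break
    if state()["clock"]>32: break
print(ok)
s=snapshot("scene"); p=proj(s,W(.05,0,.02))[0].astype(int)
c=s["image"][p[1]-60:p[1]+60,p[0]-75:p[0]+75]; cv2.imwrite("pics/in5.png",cv2.convertScaleAbs(cv2.resize(c,None,fx=4,fy=4,interpolation=cv2.INTER_CUBIC),alpha=1.5))
E
```

```text
6.450592653589793
hover t=20.2 gp [0.592  0.0217 0.0701] w 0.0598 F [-0.4 -0.1 -2.6] ff 25.0
(0, 0) t=20.9 gp [0.5925 0.0222 0.0286] w 0.0597 F [-0.9  0.1  3.3] ff 25.0
True
```

View pics/in5.png

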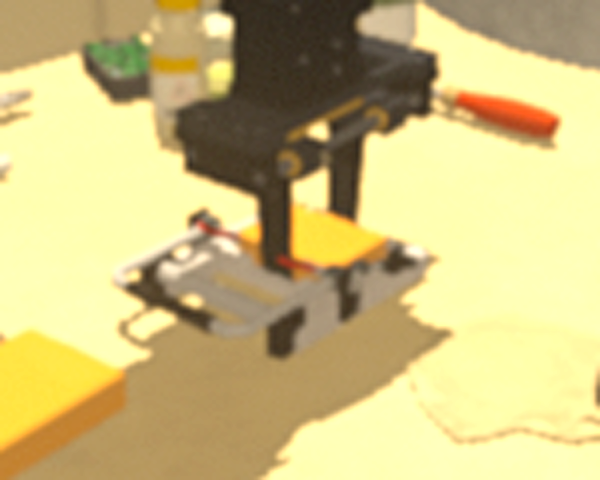

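The picture shows the tile sunk in the pocket between the fingers at (320,235), and it dropped to floor height (gp z 28.6 mm) at the first try. Next I'll release it and swing the stand.

Run:
```python
from fr import *
R=Rd(6.450592653589793)
ctrl.move_gripper(.068); ctrl.line_to(g(W(.0455,0,.075)),v=.25)
ctrl.move_gripper(.030,7)
ctrl.line_to(g(W(.176,0,.075)),v=.35)
ctrl.line_to(g(W(.176,0,.028)),v=.15); rep("at bar")
ctrl.move_gripper(0,7); rep("bar")
if .007<state()["width"]<.013:
    for ph in list(np.arange(.25,2.3,.25))+[2.4,2.53]:
        hit=ctrl.line_to(g(W(.086+.09*np.cos(ph),0,.0295+.09*np.sin(ph)-.0015)),v=.15,max_force=25)
        rep("%.2f %s"%(ph,hit))
        if hit: break
    s=snapshot("scene"); p=proj(s,W(.05,0,.05))[0].astype(int)
    c=s["image"][p[1]-60:p[1]+60,p[0]-75:p[0]+75]; cv2.imwrite("pics/in6.png",cv2.convertScaleAbs(cv2.resize(c,None,fx=4,fy=4,interpolation=cv2.INTER_CUBIC),alpha=1.5))
```

```text
at bar t=23.5 gp [0.4639 0.0008 0.0278] w 0.0299 F [ 0.2 -0.1 -0.4] ff 0.0
bar t=24.0 gp [0.4635 0.0007 0.0285] w 0.0104 F [-0.8  0.5  5.6] ff 7.0
0.25 False t=24.3 gp [0.4661 0.0011 0.0504] w 0.0110 F [-1.1 -1.5 -0.5] ff 7.0
0.50 False t=24.6 gp [0.474  0.0025 0.0707] w 0.0106 F [-2.4 -3.2 -0.2] ff 7.0
0.75 False t=24.9 gp [0.487  0.0047 0.0888] w 0.0106 F [-2.1 -3.7  1.4] ff 7.0
1.00 False t=25.2 gp [0.5035 0.0077 0.1034] w 0.0107 F [-5.7 -2.7  7.4] ff 7.0
1.25 False t=25.5 gp [0.5244 0.0112 0.1133] w 0.0105 F [-4.3 -0.8 10.5] ff 7.0
1.50 False t=25.8 gp [0.5466 0.0147 0.1177] w 0.0108 F [-0.3 -1.9  9.8] ff 7.0
1.75 False t=26.1 gp [0.5688 0.0185 0.1164] w 0.0105 F [ 2.4 -0.2  8.1] ff 7.0
2.00 False t=26.4 gp [0.5902 0.0219 0.1096] w 0.0108 F [5.  0.6 7.5] ff 7.0
2.25 False t=26.7 gp [0.6096 0.025  0.0979] w 0.0107 F [ 6.3 -0.4  6.3] ff 7.0
2.40 False t=26.9 gp [0.6197 0.0266 0.0889] w 0.0106 F [8.5 0.4 6. ] ff 7.0
2.53 False t=27.2 gp [0.6261 0.0279 0.0793] w 0.0110 F [6.8 1.7 3.6] ff 7.0
```

Run:
```python
from fr import *
ctrl.move_gripper(.040); ctrl.line_to(gp()*[1,1,0]+[0,0,.125+.171],v=.3)
ctrl.line_to(g(W(.134,0,.125)),v=.4); rep()
s=snapshot("scene"); p=proj(s,W(.05,0,.05))[0].astype(int)
c=s["image"][p[1]-60:p[1]+60,p[0]-75:p[0]+75]; cv2.imwrite("pics/in6.png",cv2.convertScaleAbs(cv2.resize(c,None,fx=4,fy=4,interpolation=cv2.INTER_CUBIC),alpha=1.5))
for q,pt in(("stand_bar",(.008,0,.0745)),("top_tube",(.134,0,.018)),("tile_center",(.0455,0,.016)),("stand_pivot",(.086,0,.0295))): print(q,[(b[0].round(1),round(b[1],2)) for b in best("scene",q)[:3]],proj(s,W(*pt)).round(1))
```

```text
t=28.7 gp [0.5042 0.0076 0.1248] w 0.0398 F [0.8 0.1 0.2] ff 0.0
stand_bar [(array([298.3, 160.9]), 0.81)] [[297.  163.9]]
top_tube [(array([269.2, 203.3]), 0.68)] [[264.8 201.5]]
tile_center [(array([288.7, 186.1]), 0.76), (array([212.4, 227.9]), 0.61), (array([271.8, 281.4]), 0.58)] [[287.5 189.2]]
stand_pivot [(array([276.6, 192.2]), 0.86)] [[277.5 190.2]]
```

View pics/in6.png

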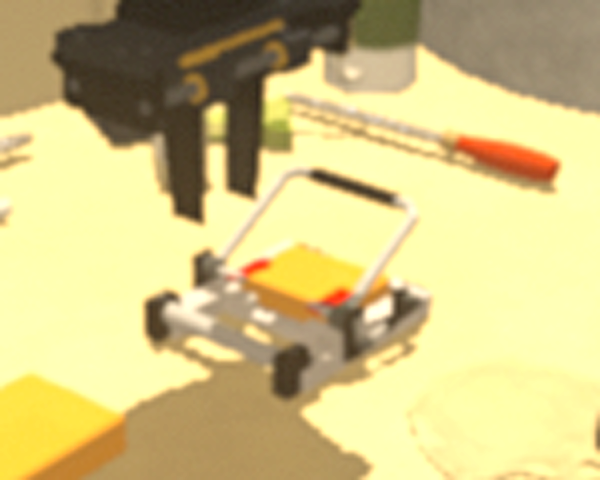

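The picture shows the stand open, with its bar at (355,185) as predicted. The red tabs lie over the tile at (255,268) and (338,298). Next I'll grasp the tube and raise the frame along the arc.

```bash
cat > look.py <<'E'
from fr import *
def look(n):
    s=snapshot("scene"); p=proj(s,gp()-[0,0,.06])[0].astype(int)
    c=s["image"][p[1]-60:p[1]+60,p[0]-75:p[0]+75]; cv2.imwrite(f"pics/{n}.png",cv2.convertScaleAbs(cv2.resize(c,None,fx=5,fy=5,interpolation=cv2.INTER_CUBIC),alpha=1.4))
E
python3 - <<'E'
from look import *
ctrl.line_to(g(W(.134,0,.06)),v=.3)
ctrl.line_to(g(W(.134,0,.0225)),v=.12); ctrl.move_gripper(0,15); rep("tube")
P=gp(); f=-(Rz(th)@[1,0,0])
off=P[2]-.018
r1=lambda b:np.array([-137*np.cos(b)+17*np.sin(b),137*np.sin(b)+17*np.cos(b)])/1000
st=r1(0)
if .011<state()["width"]<.017:
    for d in list(range(12,91,13))+[90,96.5]:
        b=np.deg2rad(d)
        if d<=90: h,z=r1(b)
        else: h=.014+(137*-np.cos(b)+3*np.sin(b))/1000; z=(137*np.sin(b)+3*np.cos(b))/1000
        hit=ctrl.line_to(g(P*[1,1,0]+f*(h-st[0])+[0,0,z+off+.001]),v=.13,max_force=35); rep("%.0f %s"%(d,hit))
        if hit: break
    look("up7")
E
```

```text
tube t=30.4 gp [0.5062 0.0076 0.0232] w 0.0134 F [5.4 0.7 4.1] ff 15.0
12 False t=30.7 gp [0.5123 0.0086 0.051 ] w 0.0134 F [ 0.2 -0.3 -2.9] ff 15.0
25 False t=31.1 gp [0.5254 0.0109 0.0787] w 0.0134 F [-2.2 -0.2 -3.2] ff 15.0
38 False t=31.5 gp [0.5441 0.0142 0.1033] w 0.0138 F [-6.2 -0.9  2. ] ff 15.0
51 False t=31.9 gp [0.5683 0.0182 0.1234] w 0.0134 F [-10.5  -1.3  12.2] ff 15.0
64 False t=32.3 gp [0.5975 0.0229 0.1371] w 0.0137 F [-4.8 -1.9 12.3] ff 15.0
77 False t=32.7 gp [0.6281 0.0279 0.1438] w 0.0133 F [-0.7 -1.1 11.1] ff 15.0
90 False t=33.1 gp [0.6589 0.033  0.1432] w 0.0135 F [ 2.  -1.2  6.7] ff 15.0
90 False t=33.3 gp [0.6585 0.0329 0.1433] w 0.0133 F [ 1.7 -0.6  6.9] ff 15.0
96 False t=33.6 gp [0.6727 0.0356 0.1412] w 0.0134 F [-3.1 -2.9  5.7] ff 15.0
```

View pics/up7.png

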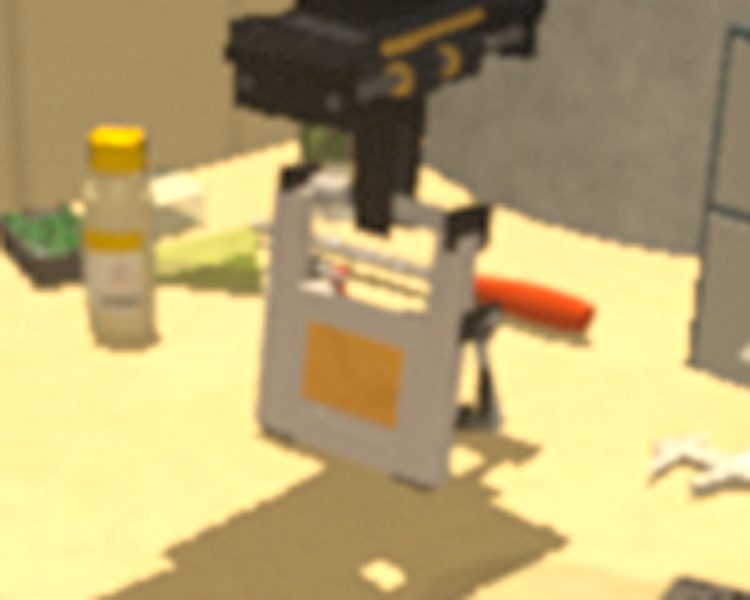

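The frame stands upright, with the tile visible through the window at (355,375) and the stand behind at (485,380). I'll relax the grip to let it settle on feet and bar, then grip firmly and check.

Run:
```python
from look import *
ctrl.move_gripper(0,3); ctrl.wait(.4); rep("relaxed")
f=-(Rz(th)@[1,0,0])
ctrl.line_to(np.array(state()["tcp_pos"])+f*.001,v=.02); ctrl.wait(.3); rep("nudged")
ctrl.move_gripper(0,50); ctrl.wait(.3); rep("firm")
look("up8")
s=snapshot("scene"); 
# predicted upright pose from gripper: tube known, lean 6 deg
b=np.deg2rad(96); up=np.array([0,0,1.]); ex=-np.cos(b)*f+np.sin(b)*up; ez=np.sin(b)*f+np.cos(b)*up
ey=np.cross(ez,ex); T=gp()*[1,1,0]+[0,0,.136]; o=T-.134*ex-.018*ez
for q,pt in(("stand_bar",(.008,0,.0745)),("top_tube",(.134,0,.018)),("bottom_edge",(-.003,0,.008)),("stand_pivot",(.086,0,.0295))):
    P=o+pt[0]*ex+pt[2]*ez; print(q,P.round(4),[(x[0].round(1),round(x[1],2)) for x in best("scene",q)[:2]],proj(s,P).round(1))
```

```text
relaxed t=34.3 gp [0.6733 0.0358 0.1416] w 0.0140 F [-3.1 -1.6 -2.1] ff 3.0
nudged t=34.8 gp [0.6744 0.036  0.1418] w 0.0142 F [-4.3 -2.   1.9] ff 3.0
firm t=35.3 gp [0.6744 0.036  0.1418] w 0.0130 F [-4.6 -2.2  3.9] ff 50.0
stand_bar [0.7168 0.0432 0.0048] [] [[315.7 176.8]]
top_tube [0.6744 0.036  0.136 ] [(array([309.5, 136.7]), 0.92)] [[308.6 136.4]]
bottom_edge [0.6505 0.0319 0.0008] [(array([302.4, 186.9]), 0.88)] [[301.3 186.5]]
stand_pivot [0.6808 0.0371 0.0871] [(array([308.2, 153.7]), 0.57)] [[309.3 153.3]]
```

View pics/up8.png

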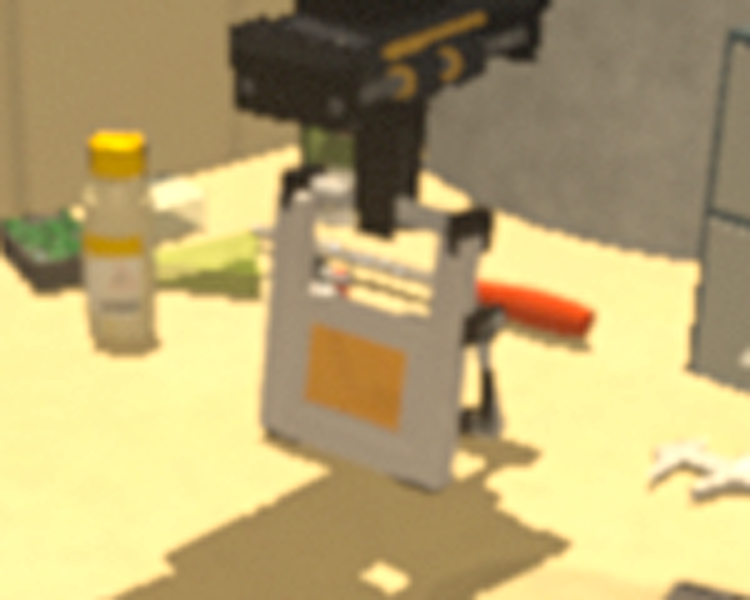

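The picture shows the frame standing steady, and the tube and bottom edge lie within 1 px of the predicted 6° lean. One gentle push back will make sure the rear foot is loaded. Then I'll grip firmly and hand in.

Run:
```python
from look import *
f=-(Rz(th)@[1,0,0])
ctrl.move_gripper(0,3)
p=np.array(state()["tcp_pos"])
for i in range(1,5):
    hit=ctrl.line_to(p+f*.001*i,v=.01); ctrl.wait(.1); rep(i)
    if -state()["contact_force"]@f>8: break
    if state()["contact_force"]@f<-8: break
ctrl.move_gripper(0,50); ctrl.wait(.5); rep("firm"); look("up9")
```

```text
1 t=36.2 gp [0.6754 0.0362 0.1415] w 0.0141 F [-4.6 -1.5  3.4] ff 3.0
2 t=36.5 gp [0.6763 0.0364 0.1416] w 0.0141 F [-4.9 -1.1  4. ] ff 3.0
3 t=36.9 gp [0.6773 0.0365 0.1416] w 0.0138 F [-5.  -0.8  4.9] ff 3.0
4 t=37.2 gp [0.6783 0.0367 0.1415] w 0.0139 F [-4.9 -0.7  4.6] ff 3.0
firm t=38.0 gp [0.6783 0.0367 0.1415] w 0.0131 F [-4.7 -2.1  4.9] ff 50.0
```

View pics/up9.png

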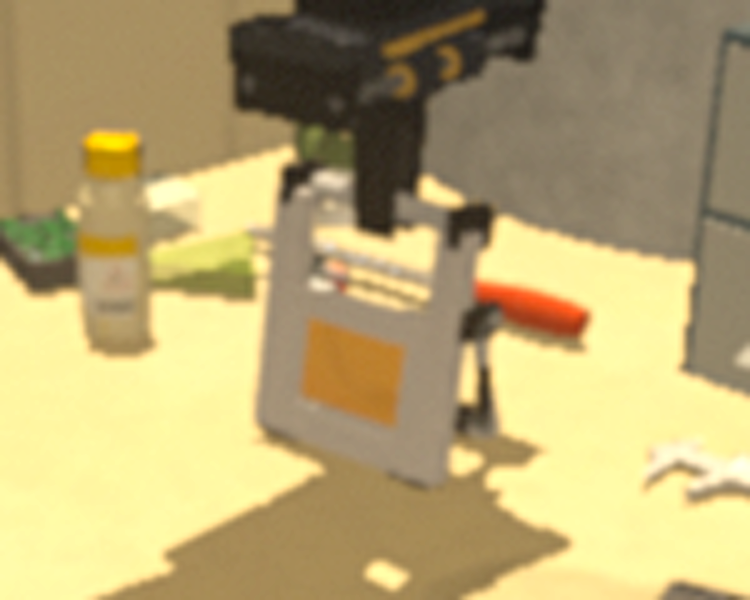

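The picture shows the frame upright with its stand on the bench. The steady 5 N over 4 mm of push means it was sliding on a loaded rear foot, not tipping. The grip is 50 N, so I'm handing in.

```bash
python3 -c "
from workcell import *
print(job_done(), state()['clock'])"
```

```text
the job is handed in; nothing more can be done
the job is handed in; nothing more can be done
```

I handed the job in with the tile in the pocket, the stand open with its red tabs over the tile, and the frame standing on its feet and stand, held by the top tube at 50 N; the last clock reading was 38 s, and no verdict came back.

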